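Darken the light base, put away the light-sensitive samples, set the orange filter

ROBOT

A 6-joint arm with a two-finger parallel gripper is mounted at the origin on the work surface. World frame = base frame: x ahead of the robot, y to its left, z up, the work surface at z = 0. Lengths are in m, angles in rad, forces in N, time in s.
With the tool pointing down it reaches from about 0.25 to 0.725 m from the base axis. Payload 4 kg.
Tool frame: the origin (TCP) lies on the centre line of the jaws, within the pads' length; the fingertips stand 17 mm ahead of it and the grasp point (between the pads) lies 2 mm behind it; z points along the fingers, y is the line along which they close (so a half turn about z gives the same grasp; the last joint's range is limited). The gripper opens to 85 mm and grips with 20 to 120 N. Pads are 22 mm wide; open, the fingers measure 114 mm over their backs; the gripper's body (76 mm by 85 mm) begins 54 mm behind the grasp point. The pads swing forward as they close: fully open they stand 13 mm farther back than shut.
Start: joints at [0, 0.241, 0.005, 1.335, 0, 1.571], TCP at [0.5, -0, 0.248] pointing down, gripper open.
Joint ranges: [-2.72, 2.72], [-1.05, 1.87], [-1.09, 1.28], [-1.99, 2.15], [-1.42, 1.44], [-3.14, 3.14]. Speed limits (rad/s): [2.79, 2.79, 3.14, 3.14, 3.14, 3.14].

INTERFACE

Orientations are given as a unit quaternion [x, y, z, w].
In Python, from workcell import bot, camera, get_calibration gives the robot as it stands.
- The arm moves only by the tool apply_moves, never from a script. Its argument "steps" is a list of rows, each a list of 3 entries, a list of its own where there are three numbers: the shift along the tool's x, y, z as a fraction of full scale, then the turn, a rotation vector about the tool's x, y, z as a fraction of full scale, then the opening, from 0 (shut) to 1 (fully open). A call has exactly 8 rows; each row shifts and turns the commanded pose from where the row before left it, along the tool's axes as they then stand; what a row does not reach is not made up. Full scale, the value 1, is 20 cm for a shift and pi rad for a turn. A row lasts 1/12 s, in which the tool goes at most 41.7 mm and 7.16 degrees, less where a joint would pass 70% of its speed; a pose out of reach is approached as far as the arm can. A call with a number of a shift or a turn outside -1 to 1 is refused whole. A call with a gripper value outside its range is refused whole. The fingers move at their own pace and stop on an object; the grip force is fixed at half the most. Time passes only in rows, so rows that do not move let the fingers close, or fill a call up. It gives the time, the measured TCP pose, the force, the opening and the grip force at its end, in the units of the state.
- bot.get_obs(): the state, without advancing time (a new reading comes with each control period).
- camera(name): name is "scene" or "side" or "wrist"; returns (picture, depth): 384x512x3 uint8, red, green, blue; 384x512 float32, m along the optical axis (not along the pixel's ray), 0 where there is no reading.
- get_calibration(name): a dict with "fov_y" (degrees; the focal length in pixels is half the picture's height over the tangent of half this angle, whatever the lens; pixels are square), "cx", "cy" (the principal point, pixels), "dist_coeffs" ([k1, k2, p1, p2, k3] as OpenCV has them; the pictures are not rectified), "rvec" (rotation vector, rad) and "tvec" (3), from world to camera coordinates, as OpenCV has them. Camera axes: x right, y down, z forward; pixel columns grow to the right and rows downward; lengths in m; the calibration is good to about 2 mm. A picture is of the moment at which its call begins: read the wrist's pose just before it. get_calibration takes no time and is no camera call; for the wrist camera it gives the pose at the moment of the call.
- bot.job_done(): hands the job in; it is judged then, once.
The state is a dict: "clock": time; "joint_pos": joint angles; "joint_vel": joint speeds; "tau": joint torques, N m; "eef_pos": TCP position; "tool_rot": TCP orientation; "ft_force": force on the tool from outside, world axes, zero at the start; "ft_torque": the same for the moment, N m; "grip_width": finger opening in m; "grasp_force": force on a finger pad.
Only numpy, scipy, OpenCV 4.12 (cv2) and the standard library are available. Lean on these libraries where they do the work, as an engineer would, in place of code of your own. Each camera call takes 0.05 s, during which the arm holds its last target. There are 200 camera calls.

TASK

Put the light-sensitive things away at the microscope bench. First slide the light base's shutter plate by its red knob from open to its next click, the dark stop; with it dark, stand every amber jar upright in a cell of its own in the yellow crate and twist the stock bottle's blue cap clockwise until it is fully tight. When all that is done, slide the shutter on to its next and last click, the orange filter; leave the two clear jars with white lids where they are.

Things in the scene. Friction and masses are not known exactly. Their poses are not given: they have to be found in the camera images.
- light_base: white light base, a box 180 (x) x 260 (y) x 55 mm high, fixed, turned up to 0.2 rad; origin at the centre of its underside. On top: two aluminium guide rails along its y (63 mm above the bench), a round bright port (30 mm) between them, black fittings near its far side, at most 20 mm above the top
- shutter (a joint): slide of the shutter plate along the light base's own +y, m. Three click stops: 0 = open (empty window over the port; the start), 0.042 = dark (solid steel over the port), 0.084 = orange filter over the port, end of travel. 6 N moves it off a stop, up to 13 N carries it over the hump half-way to the next. Let go within 15 mm of a stop it snaps to within 1.5 mm of it. Within 5 mm counts
- shutter_knob (a point): centre of the top face of the red knob on the shutter plate (dark steel, top 62 mm above the bench): upright cylinder, 18 mm in diameter, standing 32 mm above the plate, its top 94 mm above the bench. In the light base's frame: x = -0.052, y = shutter - 0.042. Black marks on the base at y = -42, 0, +42 mm show where the plate's red pointer stands at the three stops
- stock_bottle: amber stock bottle (70 mm diameter, shoulder 78 mm above the bench) fixed upright in a steel foot (92 mm diameter, 16 mm high); any yaw; origin at the centre of the foot's underside. A white mark on its shoulder points along its own -x
- cap (a joint): rotation of the bottle's captive blue screw cap about the vertical, rad: 0 = fully tight at its stop (white line on the cap over the white mark on the shoulder), grows anticlockwise seen from above as it loosens, to 3.0. Starts at 1.3 to 2.4. Turn clockwise to tighten; friction 0.06 N m, stays where left, does not rise. Below 0.1 is tight
- cap_top (a point): centre of the top face of the blue ribbed cap, 44 mm in diameter and 26 mm tall, 117 mm above the bench, lower edge 91 mm above the bench (13 mm above the bottle's shoulder); on the cap's turning axis
- crate: yellow divided crate, 148 (x) x 218 (y) x 30 mm, fixed, turned up to 0.25 rad; origin at the centre of its underside. Walls, dividers and floor 8 mm thick; dividers 27 mm above the bench. Six 62 mm square cells, centres in its frame at x = -0.035, +0.035 and y = -0.070, 0, +0.070; the cell at x = +0.035, y = +0.070 already holds clear_crate
- jar1: amber-brown sample jar with orange lid, an upright cylinder 44 mm in diameter and 54 mm tall, about 90 g, thick heavy glass base; origin at the centre of its underside, z up along the jar. There are 3 to 5 such jars (jar1 to jar5); absent ones read None from the start. They stand on the bench, in any order, among the other things
- jar2: amber-brown sample jar with orange lid, an upright cylinder 44 mm in diameter and 54 mm tall, about 90 g, thick heavy glass base; origin at the centre of its underside, z up along the jar. There are 3 to 5 such jars (jar1 to jar5); absent ones read None from the start. They stand on the bench, in any order, among the other things
- jar3: amber-brown sample jar with orange lid, an upright cylinder 44 mm in diameter and 54 mm tall, about 90 g, thick heavy glass base; origin at the centre of its underside, z up along the jar. There are 3 to 5 such jars (jar1 to jar5); absent ones read None from the start. They stand on the bench, in any order, among the other things
- jar4: amber-brown sample jar with orange lid, an upright cylinder 44 mm in diameter and 54 mm tall, about 90 g, thick heavy glass base; origin at the centre of its underside, z up along the jar. There are 3 to 5 such jars (jar1 to jar5); absent ones read None from the start. They stand on the bench, in any order, among the other things
- jar5: amber-brown sample jar with orange lid, an upright cylinder 44 mm in diameter and 54 mm tall, about 90 g, thick heavy glass base; origin at the centre of its underside, z up along the jar. There are 3 to 5 such jars (jar1 to jar5); absent ones read None from the start. They stand on the bench, in any order, among the other things
- clear_bench: clear jar on the bench, same shape and size as the amber jars (44 x 54 mm) but pale clear body with white lid; origin at the centre of its underside. Not to be moved
- clear_crate: clear jar standing in the crate's cell at x = +0.035, y = +0.070, same shape and size as the amber jars (44 x 54 mm) but pale clear body with white lid; origin at the centre of its underside. Not to be moved

How it is judged:
By the outcome, as a careful person would: the job done as asked, in the order asked, and still so for the second after the job is handed in, with the robot touching nothing.
Of jar1, jar2, jar3, jar4, jar5 only 3 to 5 are there at a start; the rules pass over those that are not, and their reading is None.
At some moment in a run one of jar1, jar2, jar3, jar4, jar5 may be knocked a few centimetres aside while the robot is not near it.
It also fails if it takes over 210 s, if anything falls off the work surface, if the arm or the gripper's body presses on something with over 40 N, if the wrist force passes 120 N, or if a joint passes its speed limit or range.

## Working session

There is one attempt and no reset: what is moved stays moved. The work goes in short steps, Python scripts to look and compute and a tool call to move; the robot and the scene stay as the last step left them, time stands still between calls to the robot, and variables do not carry over. Pictures are saved under pics/ and viewed, at most 14 in all, crops included, and the job is handed in when it is done.

Besides the shell and the picture viewer there is one more tool, called after "Request:" by a JSON object that holds its "op" and its "data". apply_moves: Moves the arm, as the interface text tells. Its arguments: {"type":"object","properties":{"steps":{"type":"array"}},"required":["steps"]}

```bash
mkdir -p pics; cat > h.py <<'E'
import numpy as np, cv2
from workcell import bot, camera, get_calibration
def K(c):
    f=192/np.tan(np.radians(c['fov_y'])/2)
    return np.array([[f,0,c['cx']],[0,f,c['cy']],[0,0,1.]])
def onplane(c,px,z):
    px=np.array(px,float).reshape(-1,1,2)
    n=cv2.undistortPoints(px,K(c),np.array(c['dist_coeffs'],float)).reshape(-1,2)
    R=cv2.Rodrigues(np.array(c['rvec'],float))[0]; t=np.array(c['tvec'],float).ravel()
    o=-R.T@t; d=np.c_[n,np.ones(len(n))]@R
    return o+d*((z-o[2])/d[:,2])[:,None]
def snap(name,fn=None):
    c=get_calibration(name); p,d=camera(name)
    if fn: cv2.imwrite('pics/'+fn,p[:,:,::-1])
    return p,d,c
def cloud(d,c):
    h,w=d.shape; v,u=np.mgrid[:h,:w]
    n=cv2.undistortPoints(np.c_[u.ravel(),v.ravel()].astype(float).reshape(-1,1,2),K(c),np.array(c['dist_coeffs'],float)).reshape(-1,2)
    R=cv2.Rodrigues(np.array(c['rvec'],float))[0]; t=np.array(c['tvec'],float).ravel()
    return ((np.c_[n,np.ones(len(n))]*d.reshape(-1,1)-t)@R).reshape(h,w,3)
E
python3 - <<'E'
from h import *
for n in ['scene','side','wrist']:
    p,d,c=snap(n,n+'0.png'); np.savez('pics/%s0.npz'%n,p=p,d=d,**{k:np.array(v) for k,v in c.items()})
    R=cv2.Rodrigues(np.array(c['rvec'],float))[0]; print(n,c['fov_y'],-R.T@np.array(c['tvec']).ravel(), R[2])
o=bot.get_obs(); print(o)
E
```

```text
scene 56.816089361020445 [ 1.43418791 -0.13083919  0.66136357] [-0.83399561  0.1098225  -0.54073131]
side 54.47669354242948 [0.31639999 0.68080888 0.64256596] [ 0.2756816  -0.7639391  -0.58343526]
wrist 69.06005118621827 [0.49948923 0.0813635  0.37297102] [-0.00189879 -0.31843623 -0.94794238]
{'clock': 0.15, 'joint_pos': array([-1.99153990e-05,  2.41243611e-01,  4.03637594e-03,  1.33520026e+00,
        8.17729655e-06,  1.57083521e+00]), 'joint_vel': array([ 0.00016783, -0.00245455,  0.00211185, -0.00135773,  0.00041843,
        0.00103684]), 'tau': array([-1.62746033e-03, -3.72633219e+01,  2.52638429e+01,  1.23480460e-02,
       -1.30651040e-05,  1.49362950e-05]), 'eef_pos': array([ 4.99549313e-01, -7.60592843e-06,  2.47616628e-01]), 'tool_rot': array([ 7.07127344e-01,  7.07085759e-01, -5.66748767e-04, -5.72520179e-04]), 'ft_force': array([-0.57938149,  0.05644462,  0.35027343]), 'ft_torque': array([0.03024707, 0.01111856, 0.00381315]), 'grasp_force': 0.0, 'grip_width': 0.08556415708494891}
```

View pics/scene0.png

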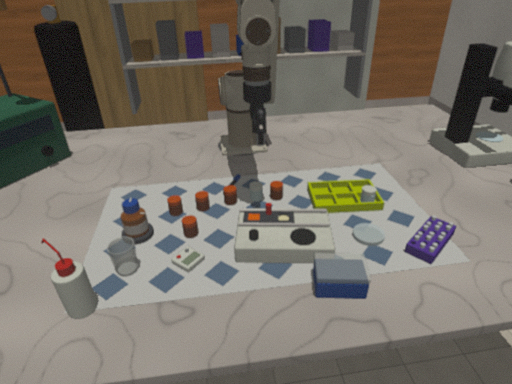

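View pics/side0.png

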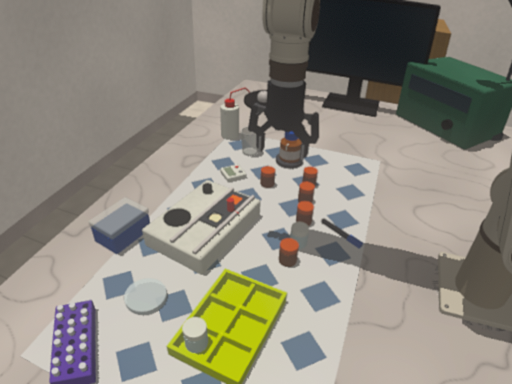

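The scene shows five amber jars (scene px (175,205), (202,201), (231,194), (276,190), (190,226)), a clear jar at (256,190), the crate at (345,195), the light base at (285,235) with its red knob at (268,210), and the stock bottle at (135,220).

```bash
python3 - <<'E'
from h import *
for n in ['scene','side']:
    z=np.load('pics/%s0.npz'%n); c={k:z[k] for k in z.files}; c['fov_y']=float(c['fov_y']);c['cx']=float(c['cx']);c['cy']=float(c['cy'])
    p,d=z['p'],z['d']; P=cloud(d,c); hsv=cv2.cvtColor(p,cv2.COLOR_RGB2HSV); H,S,V=[hsv[...,i].astype(int) for i in range(3)]
    roi=(P[...,0]>.2)&(P[...,0]<.85)&(abs(P[...,1])<.5)&(d>0)
    masks={'orange':((H<14)|(H>172))&(S>150)&(V>90)&(P[...,2]>.035),'yellow':(H>25)&(H<38)&(S>150)&(P[...,2]>.02),'blue':(H>100)&(H<125)&(S>120)&(P[...,2]>.085),'white':(S<40)&(V>120)&(P[...,2]>.045)}
    for k,m in masks.items():
        nn,lab,st,ce=cv2.connectedComponentsWithStats((m&roi).astype(np.uint8))
        for i in range(1,nn):
            if st[i,4]<15: continue
            Q=P[lab==i]; top=Q[Q[:,2]>np.percentile(Q[:,2],90)-.006]
            e=(top.min(0)+top.max(0))/2
            r=cv2.minAreaRect(top[:,:2].astype(np.float32)*1000)
            print(n,k,st[i,4],ce[i].round(),'top',top.mean(0).round(3),'mid',e.round(3),'rect',np.round(r[0]),np.round(r[1]),round(r[2],1))
E
```

```text
scene orange 81 [276. 185.] top [0.452 0.065 0.054] mid [0.452 0.065 0.053] rect [452.  65.] [33. 39.] 78.2
scene orange 89 [230. 190.] top [ 0.452 -0.089  0.054] mid [ 0.454 -0.088  0.053] rect [454. -88.] [37. 41.] 89.1
scene orange 87 [201. 196.] top [ 0.471 -0.18   0.053] mid [ 0.47  -0.18   0.053] rect [ 470. -180.] [35. 40.] 89.4
scene orange 90 [174. 200.] top [ 0.482 -0.266  0.054] mid [ 0.479 -0.267  0.053] rect [ 480. -266.] [36. 41.] 77.8
scene orange 35 [268. 208.] top [0.621 0.009 0.093] mid [0.619 0.009 0.092] rect [620.   9.] [11. 11.] 79.8
scene orange 78 [132. 217.] top [ 0.59  -0.374  0.08 ] mid [ 0.588 -0.376  0.082] rect [ 589. -377.] [55. 28.] 85.6
scene orange 73 [253. 216.] top [ 0.623 -0.034  0.061] mid [ 0.622 -0.034  0.061] rect [622. -34.] [32. 30.] 79.4
scene orange 113 [189. 221.] top [ 0.599 -0.218  0.053] mid [ 0.597 -0.219  0.053] rect [ 598. -218.] [42. 38.] 42.2
scene orange 18 [ 52. 247.] top [ 0.811 -0.489  0.177] mid [ 0.813 -0.487  0.177] rect [ 813. -487.] [33.  2.] 44.4
scene orange 200 [ 64. 266.] top [ 0.832 -0.468  0.143] mid [ 0.832 -0.469 
[... 2028 characters left out ...]
028] rect [496. 284.] [219. 148.] 84.7
side white 244 [228. 116.] top [ 0.818 -0.453  0.117] mid [ 0.822 -0.462  0.117] rect [ 820. -459.] [62. 45.] 38.0
side white 157 [249. 136.] top [ 0.722 -0.37   0.08 ] mid [ 0.718 -0.379  0.081] rect [ 724. -370.] [38. 70.] 46.5
side white 3594 [199. 222.] top [0.656 0.085 0.059] mid [0.675 0.048 0.064] rect [675.  43.] [254. 173.] 79.3
side white 476 [127. 217.] top [0.832 0.143 0.068] mid [0.828 0.146 0.068] rect [829. 146.] [122.  44.] 88.1
side white 25 [300. 233.] top [0.432 0.018 0.052] mid [0.433 0.017 0.052] rect [432.  17.] [19.  6.] 11.9
side white 439 [194. 329.] top [0.539 0.349 0.061] mid [0.539 0.348 0.061] rect [540. 348.] [41. 41.] 53.4
```

View pics/wrist0.png

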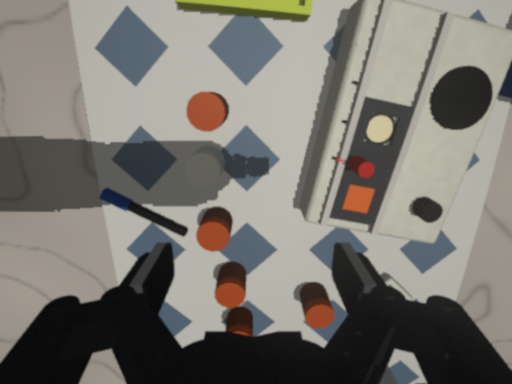

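The wrist view agrees with the other two: knob at px (365,170), clear jar at (205,165), jar A's lid at (207,110). Both cameras agree to a few mm, so I'll start with the knob.

Request:
{"op": "apply_moves", "data": {"steps": [[[0.01,0.118,0.143],[0,0,0],1],[[0.01,0.118,0.143],[0,0,0],1],[[0.01,0.118,0.143],[0,0,0],1],[[0.01,0.118,0.143],[0,0,0],1],[[0.01,0.118,0.143],[0,0,0],1],[[0,0,0.05],[0,0,0],1],[[0,0,0.04],[0,0,0],1],[[0,0,0],[0,0,0],1]]}}

```text
clock: 0.82
eef_pos: [0.6158, 0.01, 0.0848]
tool_rot: [0.707, 0.707, -0.002, -0.002]
ft_force: [0.0, 0.4, -0.6]
grip_width: 0.085
grasp_force: 0.0
```

Request:
{"op": "apply_moves", "data": {"steps": [[[0,0,0],[0,0,0],0],[[0,0,0],[0,0,0],0],[[0,0,0],[0,0,0],0],[[0,0,0],[0,0,0],0],[[0,0,0],[0,0,0],0],[[0,0,0],[0,0,0],0],[[0,0,0],[0,0,0],0],[[0,0,0],[0,0,0],0]]}}

```text
clock: 1.48
eef_pos: [0.6169, 0.01, 0.0888]
tool_rot: [0.707, 0.707, -0.0, -0.0]
ft_force: [-5.5, -0.2, 8.0]
grip_width: 0.0158
grasp_force: 58.5
```

Request:
{"op": "apply_moves", "data": {"steps": [[[0,0,-0.02],[0,0,0],0],[[0.03,0.005,0],[0,0,0],0],[[0.03,0.005,0],[0,0,0],0],[[0.03,0.005,0],[0,0,0],0],[[0.03,0.006,0],[0,0,0],0],[[0.03,0.005,0],[0,0,0],0],[[0.03,0.005,0],[0,0,0],0],[[0.027,0.005,0],[0,0,0],0]]}}

```text
clock: 2.15
eef_pos: [0.6238, 0.0472, 0.0893]
tool_rot: [0.708, 0.706, -0.004, 0.001]
ft_force: [-0.4, -1.2, -0.8]
grip_width: 0.016
grasp_force: 62.8
```

```bash
python3 - <<'E'
from h import *
p,d,c=snap('side'); cv2.imwrite('pics/s1.png',cv2.resize(p[120:290,110:330,::-1],None,fx=3,fy=3))
o=bot.get_obs();print(o['eef_pos'],o['ft_force'],o['grip_width'],o['grasp_force'])
E
```

```text
[0.62410871 0.04884883 0.08919805] [-0.11348427 -5.31477348 -7.10952287] 0.01568585111322111 61.40990853309631
```

View pics/s1.png

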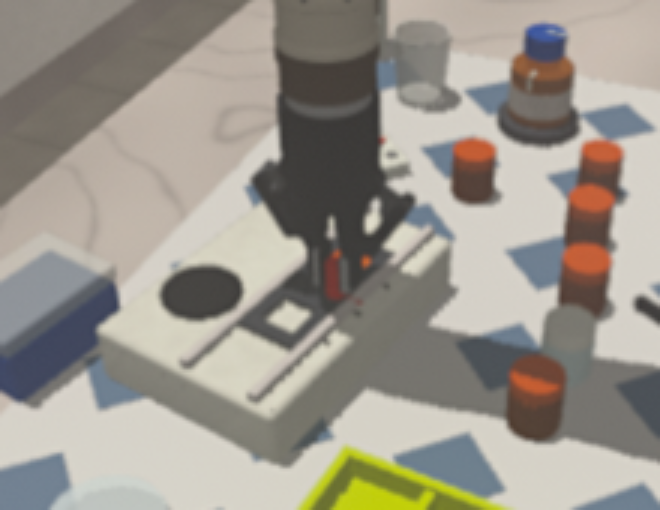

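The plate has moved with the knob (its window now sits clear of the port at about (290,315) in the crop). Release it and move to the jar A.

Request:
{"op": "apply_moves", "data": {"steps": [[[0,0,0],[0,0,0],1],[[0,0,0],[0,0,0],1],[[0,0,0],[0,0,0],1],[[0,0,0],[0,0,0],1],[[0,0,0],[0,0,0],1],[[0,0,-0.15],[0,0,0],1],[[0,0,-0.2],[0,0,0],1],[[0,0,-0.2],[0,0,0],1]]}}

```text
clock: 2.87
eef_pos: [0.6241, 0.0516, 0.2016]
tool_rot: [0.707, 0.707, -0.001, -0.001]
ft_force: [1.2, -0.1, 0.7]
grip_width: 0.0853
grasp_force: 0.0
```

Request:
{"op": "apply_moves", "data": {"steps": [[[0.015,-0.175,0],[0,0,0],1],[[0.015,-0.175,0],[0,0,0],1],[[0.015,-0.175,0],[0,0,0],1],[[0.015,-0.175,0],[0,0,0],1],[[0.015,-0.175,0],[0,0,0],1],[[0,0,0],[0,0,0],1],[[0,0,0],[0,0,0],1],[[0,0,0],[0,0,0],1]]}}

```text
clock: 3.53
eef_pos: [0.4512, 0.0667, 0.2024]
tool_rot: [0.707, 0.707, 0.001, 0.001]
ft_force: [-0.7, 0.5, 0.3]
grip_width: 0.0853
grasp_force: 0.0
```

```bash
cat > look.py <<'E'
from h import *
import sys
def jars(n='wrist',fn=None):
    p,d,c=snap(n,fn); P=cloud(d,c); hsv=cv2.cvtColor(p,cv2.COLOR_RGB2HSV); H,S,V=[hsv[...,i].astype(int) for i in range(3)]
    lid=((H<14)|(H>172))&(S>150)&(V>90)&(P[...,2]>.045)&(P[...,2]<.1)&(d>0)
    wh=(S<60)&(V>80)&(P[...,2]>.045)&(P[...,2]<.07)&(d>0)
    for k,m in(('lid',lid),('white',wh)):
        nn,lab,st,ce=cv2.connectedComponentsWithStats(m.astype(np.uint8))
        for i in range(1,nn):
            if st[i,4]<40 or st[i,4]>20000: continue
            Q=P[lab==i]; Q=Q[Q[:,2]>np.percentile(Q[:,2],90)-.005]
            print(n,k,st[i,4],ce[i].round(),'mid',((Q.min(0)+Q.max(0))/2).round(4),'size',np.ptp(Q,0).round(3))
if __name__=='__main__':
    print(bot.get_obs()['eef_pos'].round(4))
    for a in sys.argv[1:]: jars(*a.split(','))
E
python3 look.py wrist,w1.png side scene
```

```text
[0.4512 0.0667 0.2024]
wrist lid 390 [251. 169.] mid [0.4493 0.0741 0.0526] size [0.032 0.023 0.006]
wrist lid 251 [439. 209.] mid [0.6242 0.049  0.0934] size [0.018 0.018 0.004]
wrist lid 728 [420. 236.] mid [0.633  0.0043 0.0609] size [0.036 0.036 0.004]
wrist lid 755 [249. 302.] mid [ 0.4477 -0.0895  0.0528] size [0.04  0.042 0.006]
wrist white 19247 [445. 185.] mid [0.6584 0.0473 0.0628] size [0.14  0.259 0.01 ]
wrist white 910 [449. 161.] mid [0.6499 0.0869 0.0582] size [0.038 0.038 0.011]
wrist white 1159 [241. 237.] mid [ 0.4386 -0.0023  0.0526] size [0.042 0.043 0.006]
side lid 102 [307. 186.] mid [ 0.4659 -0.1801  0.0524] size [0.037 0.043 0.007]
side lid 92 [225. 207.] mid [0.6223 0.0514 0.0904] size [0.015 0.016 0.005]
side lid 122 [305. 206.] mid [ 0.4469 -0.0869  0.0518] size [0.037 0.043 0.006]
side lid 55 [286. 248.] mid [0.4479 0.0759 0.053 ] size [0.028 0.023 0.006]
side white 1077 [124.  43.] mid [ 1.6392 -1.433   0.0662] size [0.843 1.985 0.007]
side white 226 [480.  50.] mid [-0.3062 -2.3948  0.0661] size [0.458 0.057 0.008]
side white 40 [264.  93.] mid [ 0.8156 
[... 1295 characters left out ...]
3  0.0658] size [0.052 0.416 0.008]
scene white 1490 [481. 142.] mid [0.2519 0.9459 0.0648] size [0.256 0.273 0.01 ]
scene white 95 [256. 186.] mid [ 4.421e-01 -2.000e-04  5.330e-02] size [0.043 0.041 0.006]
scene white 121 [369. 191.] mid [0.5448 0.3442 0.0614] size [0.043 0.037 0.006]
scene white 3715 [291. 237.] mid [0.7481 0.059  0.0646] size [0.331 0.276 0.011]
scene white 116 [135. 226.] mid [ 0.5855 -0.3745  0.0604] size [0.044 0.069 0.013]
scene white 140 [121. 247.] mid [ 0.6999 -0.3874  0.0661] size [0.032 0.048 0.008]
scene white 180 [124. 259.] mid [ 0.7325 -0.3821  0.0664] size [0.034 0.059 0.007]
scene white 279 [ 78. 298.] mid [ 0.8401 -0.4661  0.0662] size [0.047 0.061 0.007]
```

View pics/w1.png

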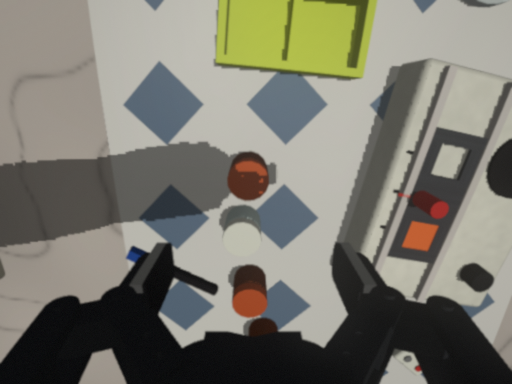

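The knob is at the dark position; jar A is at px (248,175), in shadow. Grasp A.

Request:
{"op": "apply_moves", "data": {"steps": [[[0,-0.015,0.2],[0,0,0],1],[[0,0,0.2],[0,0,0],1],[[0,0,0.2],[0,0,0],1],[[0,0,0.2],[0,0,0],1],[[0,0,0],[0,0,0],0],[[0,0,0],[0,0,0],0],[[0,0,0],[0,0,0],0],[[0,0,0],[0,0,0],0]]}}

```text
clock: 4.35
eef_pos: [0.45, 0.0667, 0.0441]
tool_rot: [0.707, 0.707, 0.002, 0.002]
ft_force: [2.6, 1.3, -1.0]
grip_width: 0.0427
grasp_force: 60.7
```

Request:
{"op": "apply_moves", "data": {"steps": [[[0,0,0],[0,0,0],0],[[0,0,0],[0,0,0],0],[[0,0,0],[0,0,0],0],[[0,0,-0.1],[0,0,0],0],[[0,0,-0.15],[0,0,0],0],[[0,0,-0.15],[0,0,0],0],[[0,0,0],[0,0,0],0],[[0,0,0],[0,0,0],0]]}}

```text
clock: 5.02
eef_pos: [0.4493, 0.0667, 0.124]
tool_rot: [0.707, 0.707, 0.003, 0.002]
ft_force: [-1.0, 0.4, -1.3]
grip_width: 0.0422
grasp_force: 61.0
```

Request:
{"op": "apply_moves", "data": {"steps": [[[0.15,0.007,0],[0,0,0],0],[[0.15,0.007,0],[0,0,0],0],[[0.15,0.007,0],[0,0,0],0],[[0.15,0.007,0],[0,0,0],0],[[0.15,0.007,0],[0,0,0],0],[[0,0,0.08],[0,0,0],0],[[0,0,0],[0,0,0],0],[[0,0,0],[0,0,0],0]]}}

```text
clock: 5.68
eef_pos: [0.4522, 0.2157, 0.1035]
tool_rot: [0.707, 0.707, -0.002, -0.001]
ft_force: [-0.4, -1.1, -0.7]
grip_width: 0.0425
grasp_force: 61.0
```

```bash
python3 - <<'E'
from h import *
p,d,c=snap('side'); cv2.imwrite('pics/s2.png',cv2.resize(p[200:384,150:350,::-1],None,fx=3,fy=3))
print(bot.get_obs()['eef_pos'])
E
```

```text
[0.45292943 0.21548103 0.1043326 ]
```

View pics/s2.png

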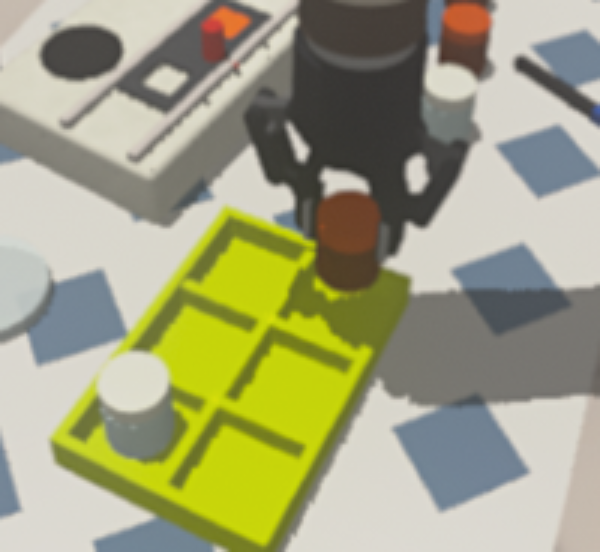

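The jar hangs upright above the near-corner cell. Lower it.

Request:
{"op": "apply_moves", "data": {"steps": [[[0.005,0.017,0],[0,0,0],0],[[0,0,0.1],[0,0,0],0],[[0,0,0.08],[0,0,0],0],[[0,0,0.07],[0,0,0],0],[[0,0,0],[0,0,0],0],[[0,0,0],[0,0,0],0],[[0,0,0],[0,0,0],0],[[0,0,0],[0,0,0],0]]}}

```text
clock: 6.4
eef_pos: [0.4587, 0.2175, 0.0566]
tool_rot: [0.707, 0.707, 0.001, 0.0]
ft_force: [0.1, -0.2, -0.4]
grip_width: 0.0426
grasp_force: 61.0
```

Request:
{"op": "apply_moves", "data": {"steps": [[[0,0,0.017],[0,0,0],0],[[0,0,0],[0,0,0],0],[[0,0,0],[0,0,0],0.7],[[0,0,0],[0,0,0],0.7],[[0,0,0],[0,0,0],0.7],[[0,0,-0.1],[0,0,0],0.7],[[0,0,-0.2],[0,0,0],0.7],[[0,0,-0.2],[0,0,0],0.7]]}}

```text
clock: 7.07
eef_pos: [0.456, 0.2167, 0.1516]
tool_rot: [0.707, 0.707, -0.002, -0.001]
ft_force: [0.9, 0.7, -0.5]
grip_width: 0.0597
grasp_force: 0.0
```

Request:
{"op": "apply_moves", "data": {"steps": [[[-0.19,-0.006,0],[0,0,0],1],[[-0.19,-0.006,0],[0,0,0],1],[[-0.19,-0.006,0],[0,0,0],1],[[-0.19,-0.006,0],[0,0,0],1],[[-0.19,-0.006,0],[0,0,0],1],[[-0.19,-0.006,0],[0,0,0],1],[[-0.19,-0.006,0],[0,0,0],1],[[-0.19,-0.006,0],[0,0,0],1]]}}

```text
clock: 7.73
eef_pos: [0.4477, -0.0883, 0.1522]
tool_rot: [0.707, 0.707, 0.0, 0.0]
ft_force: [1.1, 0.2, 1.1]
grip_width: 0.085
grasp_force: 0.0
```

```bash
python3 look.py side scene | grep -E "^\[|lid|crate|0.44|0.54"
```

```text
[ 0.4477 -0.0883  0.1522]
side lid 74 [268. 170.] mid [ 0.5942 -0.2171  0.0514] size [0.038 0.04  0.005]
side lid 73 [310. 170.] mid [ 0.4757 -0.2634  0.0522] size [0.037 0.041 0.005]
side lid 105 [307. 186.] mid [ 0.4652 -0.1791  0.0523] size [0.038 0.044 0.005]
side lid 92 [225. 207.] mid [0.6216 0.051  0.0917] size [0.015 0.015 0.005]
side lid 291 [262. 290.] mid [0.4557 0.2181 0.0606] size [0.041 0.042 0.006]
side white 482 [194. 329.] mid [0.5404 0.3473 0.0615] size [0.044 0.043 0.008]
scene lid 78 [322. 180.] mid [0.4621 0.2163 0.0612] size [0.039 0.039 0.006]
scene lid 84 [201. 196.] mid [ 0.4707 -0.1796  0.0535] size [0.042 0.035 0.007]
scene lid 90 [174. 200.] mid [ 0.4789 -0.2669  0.0537] size [0.039 0.035 0.007]
scene lid 75 [131. 217.] mid [ 0.584  -0.3763  0.0835] size [0.017 0.044 0.008]
scene lid 72 [268. 217.] mid [0.6329 0.0069 0.0611] size [0.033 0.032 0.005]
scene lid 114 [189. 221.] mid [ 0.5982 -0.2187  0.0532] size [0.041 0.037 0.006]
scene white 123 [369. 191.] mid [0.5441 0.345  0.0618] size [0.045 0.039 0.006]
```

Request:
{"op": "apply_moves", "data": {"steps": [[[0,0,0.2],[0,0,0],1],[[0,0,0.2],[0,0,0],1],[[0,0,0.145],[0,0,0],1],[[0,0,0],[0,0,0],0],[[0,0,0],[0,0,0],0],[[0,0,0],[0,0,0],0],[[0,0,0],[0,0,0],0],[[0,0,0],[0,0,0],0]]}}

```text
clock: 8.5
eef_pos: [0.4503, -0.0867, 0.0453]
tool_rot: [0.707, 0.707, 0.001, 0.002]
ft_force: [0.8, 0.0, 4.2]
grip_width: 0.0419
grasp_force: 60.9
```

Request:
{"op": "apply_moves", "data": {"steps": [[[0,0,0],[0,0,0],0],[[0,0,0],[0,0,0],0],[[0,0,-0.1],[0,0,0],0],[[0,0,-0.2],[0,0,0],0],[[0,0,-0.15],[0,0,0],0],[[0.1,0,0],[0,0,0],0],[[0.15,0,0],[0,0,0],0],[[0,0,0],[0,0,0],0]]}}

```text
clock: 9.17
eef_pos: [0.4487, -0.0334, 0.1347]
tool_rot: [0.706, 0.708, 0.002, 0.0]
ft_force: [-0.3, -0.2, -0.9]
grip_width: 0.0423
grasp_force: 61.0
```

Request:
{"op": "apply_moves", "data": {"steps": [[[0.2,0.009,0],[0,0,0],0],[[0.2,0.009,0],[0,0,0],0],[[0.2,0.009,0],[0,0,0],0],[[0.2,0.009,0],[0,0,0],0],[[0.2,0.009,0],[0,0,0],0],[[0.2,0.009,0],[0,0,0],0],[[0.2,0.009,0],[0,0,0],0],[[0.2,0.009,0],[0,0,0],0]]}}

```text
clock: 9.83
eef_pos: [0.4623, 0.2853, 0.1336]
tool_rot: [0.707, 0.707, 0.0, 0.0]
ft_force: [1.0, -0.9, -0.5]
grip_width: 0.0425
grasp_force: 61.0
```

Request:
{"op": "apply_moves", "data": {"steps": [[[0,0,0],[0,0,0],0],[[0,0,0.1],[0,0,0],0],[[0,0,0.1],[0,0,0],0],[[0,0,0],[0,0,0],0],[[0,0,0],[0,0,0],0],[[0,0,0],[0,0,0],0],[[0,0,0],[0,0,0],0],[[0,0,0],[0,0,0],0]]}}

```text
clock: 10.5
eef_pos: [0.4634, 0.2836, 0.0944]
tool_rot: [0.707, 0.707, 0.001, 0.0]
ft_force: [0.1, 0.3, -1.2]
grip_width: 0.0425
grasp_force: 61.1
```

Request:
{"op": "apply_moves", "data": {"steps": [[[0.01,0,0],[0,0,0],0],[[0,0,0.1],[0,0,0],0],[[0,0,0.06],[0,0,0],0],[[0,0,0.045],[0,0,0],0],[[0,0,0],[0,0,0],0],[[0,0,0],[0,0,0],0],[[0,0,0],[0,0,0],0.7],[[0,0,0],[0,0,0],0.7]]}}

```text
clock: 11.17
eef_pos: [0.4627, 0.2855, 0.0522]
tool_rot: [0.707, 0.707, 0.0, 0.0]
ft_force: [-0.7, 0.1, -0.9]
grip_width: 0.0596
grasp_force: 0.0
```

Request:
{"op": "apply_moves", "data": {"steps": [[[0,0,0],[0,0,0],0.7],[[0,0,-0.1],[0,0,0],0.7],[[0,0,-0.2],[0,0,0],0.7],[[0,0,-0.2],[0,0,0],0.7],[[-0.1,0,0],[0,0,0],1],[[-0.2,0,0],[0,0,0],1],[[-0.2,0,0],[0,0,0],1],[[0,0,0],[0,0,0],1]]}}

```text
clock: 11.83
eef_pos: [0.4616, 0.1799, 0.1521]
tool_rot: [0.709, 0.705, -0.002, 0.001]
ft_force: [-0.1, 0.3, 0.1]
grip_width: 0.0851
grasp_force: 0.0
```

Request:
{"op": "apply_moves", "data": {"steps": [[[-0.2,0.004,0],[0,0,0],1],[[-0.2,0.004,0],[0,0,0],1],[[-0.2,0.004,0],[0,0,0],1],[[-0.2,0.004,0],[0,0,0],1],[[-0.2,0.004,0],[0,0,0],1],[[-0.2,0.004,0],[0,0,0],1],[[-0.2,0.004,0],[0,0,0],1],[[-0.2,0.004,0],[0,0,0],1]]}}

```text
clock: 12.5
eef_pos: [0.4688, -0.1363, 0.1522]
tool_rot: [0.707, 0.707, 0.0, 0.0]
ft_force: [1.1, 0.1, 0.9]
grip_width: 0.0851
grasp_force: 0.0
```

```bash
python3 look.py side scene | grep -E "^\[|lid|0.44|0.54"
```

```text
[ 0.4688 -0.1363  0.1522]
side lid 74 [268. 170.] mid [ 0.5941 -0.2157  0.0515] size [0.036 0.039 0.005]
side lid 71 [310. 170.] mid [ 0.4758 -0.2653  0.0527] size [0.037 0.038 0.005]
side lid 100 [307. 186.] mid [ 0.4655 -0.181   0.0519] size [0.038 0.044 0.006]
side lid 92 [225. 207.] mid [0.6212 0.0521 0.0908] size [0.015 0.013 0.005]
side lid 293 [262. 290.] mid [0.4559 0.2188 0.0608] size [0.041 0.042 0.007]
side lid 362 [248. 314.] mid [0.4603 0.2828 0.0613] size [0.041 0.043 0.007]
side white 482 [194. 329.] mid [0.5404 0.3475 0.0608] size [0.044 0.044 0.006]
scene lid 80 [322. 181.] mid [0.4612 0.2165 0.0614] size [0.045 0.039 0.005]
scene lid 74 [341. 179.] mid [0.4682 0.2816 0.061 ] size [0.041 0.035 0.006]
scene lid 89 [201. 196.] mid [ 0.4707 -0.1812  0.0535] size [0.038 0.038 0.006]
scene lid 91 [174. 200.] mid [ 0.4801 -0.2671  0.0537] size [0.04  0.035 0.007]
scene lid 84 [132. 216.] mid [ 0.5795 -0.3732  0.0826] size [0.04  0.054 0.009]
scene lid 74 [268. 217.] mid [0.6337 0.0068 0.0607] size [0.036 0.032 0.005]
scene lid 116 [189. 221.] mid [ 0.5982 -0.2187  0.0533] size [0.043 0.037 0.007]
scene white 98 [256. 186.] mid [ 0.4406 -0.0006  0.0534] size [0.043 0.041 0.007]
scene white 121 [369. 191.] mid [0.5429 0.3456 0.061 ] size [0.042 0.041 0.006]
```

Request:
{"op": "apply_moves", "data": {"steps": [[[-0.11,0,0],[0,0,0],1],[[-0.11,0,0],[0,0,0],1],[[0,0,0.15],[0,0,0],1],[[0,0,0.2],[0,0,0],1],[[0,0,0.19],[0,0,0],1],[[0,0,0],[0,0,0],0],[[0,0,0],[0,0,0],0],[[0,0,0],[0,0,0],0]]}}

```text
clock: 13.27
eef_pos: [0.47, -0.1783, 0.0454]
tool_rot: [0.707, 0.707, 0.0, 0.001]
ft_force: [0.1, 0.8, -0.2]
grip_width: 0.0515
grasp_force: 0.0
```

Request:
{"op": "apply_moves", "data": {"steps": [[[0,0,0],[0,0,0],0],[[0,0,0],[0,0,0],0],[[0,0,0],[0,0,0],0],[[0,0,-0.1],[0,0,0],0],[[0,0,-0.2],[0,0,0],0],[[0,0,-0.15],[0,0,0],0],[[0,0,0],[0,0,0],0],[[0,0,0],[0,0,0],0]]}}

```text
clock: 13.93
eef_pos: [0.4709, -0.1793, 0.1371]
tool_rot: [0.707, 0.707, 0.001, 0.003]
ft_force: [0.1, 0.6, -1.7]
grip_width: 0.0423
grasp_force: 61.0
```

Request:
{"op": "apply_moves", "data": {"steps": [[[0.19,0,0],[0,0,0],0],[[0.19,0,0],[0,0,0],0],[[0.19,0,0],[0,0,0],0],[[0.19,0,0],[0,0,0],0],[[0.19,0,0],[0,0,0],0],[[0.19,0,0],[0,0,0],0],[[0.19,0,0],[0,0,0],0],[[0.19,0,0],[0,0,0],0]]}}

```text
clock: 14.6
eef_pos: [0.4675, 0.1269, 0.1329]
tool_rot: [0.707, 0.707, -0.001, -0.0]
ft_force: [1.5, -0.1, -1.2]
grip_width: 0.0419
grasp_force: 61.0
```

Request:
{"op": "apply_moves", "data": {"steps": [[[0.19,0,0],[0,0,0],0],[[0.19,0,0],[0,0,0],0],[[0.19,0,0],[0,0,0],0],[[0.19,0,0],[0,0,0],0],[[0.19,0,0],[0,0,0],0],[[0.19,-0.01,0],[0,0,0],0],[[0,0,0.1],[0,0,0],0],[[0,0,0],[0,0,0],0]]}}

```text
clock: 15.27
eef_pos: [0.464, 0.3541, 0.1095]
tool_rot: [0.706, 0.708, -0.003, -0.0]
ft_force: [-0.8, -1.3, -2.5]
grip_width: 0.0422
grasp_force: 61.0
```

```bash
python3 look.py scene | grep -E "^\[|lid|0.54"
```

```text
[0.464  0.3541 0.1095]
scene lid 90 [341. 179.] mid [0.4634 0.2821 0.0611] size [0.044 0.041 0.006]
scene lid 81 [322. 180.] mid [0.4606 0.2161 0.0615] size [0.042 0.042 0.006]
scene lid 86 [183. 203.] mid [ 0.5026 -0.2383  0.0541] size [0.037 0.034 0.006]
scene lid 70 [131. 217.] mid [ 0.5839 -0.3769  0.0825] size [0.026 0.052 0.008]
scene lid 71 [268. 217.] mid [0.6335 0.006  0.0605] size [0.034 0.034 0.005]
scene lid 113 [189. 220.] mid [ 0.5974 -0.2188  0.0534] size [0.043 0.037 0.005]
scene white 126 [368. 191.] mid [0.5446 0.3451 0.0614] size [0.042 0.036 0.007]
```

Jar D has been knocked to about (0.500, -0.237); noted. Place C now.

Request:
{"op": "apply_moves", "data": {"steps": [[[0.01,0.012,0],[0,0,0],0],[[0,0,0.1],[0,0,0],0],[[0,0,0.1],[0,0,0],0],[[0,0,0.06],[0,0,0],0],[[0,0,0.02],[0,0,0],0],[[0,0,0],[0,0,0],0],[[0,0,0],[0,0,0],0],[[0,0,0],[0,0,0],0]]}}

```text
clock: 15.98
eef_pos: [0.4703, 0.3556, 0.0594]
tool_rot: [0.707, 0.707, 0.001, 0.0]
ft_force: [-0.4, 0.4, 0.2]
grip_width: 0.0419
grasp_force: 61.0
```

Request:
{"op": "apply_moves", "data": {"steps": [[[0,-0.005,0.026],[0,0,0],0],[[0,0,0],[0,0,0],0],[[0,0,0],[0,0,0],0.62],[[0,0,0],[0,0,0],0.62],[[0,0,0],[0,0,0],0.62],[[0,0,-0.1],[0,0,0],0.62],[[0,0,-0.2],[0,0,0],0.62],[[0,0,-0.2],[0,0,0],0.62]]}}

```text
clock: 16.65
eef_pos: [0.4665, 0.3542, 0.1515]
tool_rot: [0.707, 0.707, -0.003, -0.0]
ft_force: [0.6, 0.3, 1.2]
grip_width: 0.0531
grasp_force: 0.0
```

Request:
{"op": "apply_moves", "data": {"steps": [[[-0.2,0.012,0],[0,0,0],1],[[-0.2,0.012,0],[0,0,0],1],[[-0.2,0.012,0],[0,0,0],1],[[-0.2,0.012,0],[0,0,0],1],[[-0.2,0.012,0],[0,0,0],1],[[-0.2,0.012,0],[0,0,0],1],[[-0.2,0.012,0],[0,0,0],1],[[-0.2,0.012,0],[0,0,0],1]]}}

```text
clock: 17.32
eef_pos: [0.4869, 0.0336, 0.1527]
tool_rot: [0.707, 0.707, -0.0, -0.0]
ft_force: [1.1, 0.3, -0.8]
grip_width: 0.0856
grasp_force: 0.0
```

Request:
{"op": "apply_moves", "data": {"steps": [[[-0.2,0.012,0],[0,0,0],1],[[-0.2,0.012,0],[0,0,0],1],[[-0.2,0.012,0],[0,0,0],1],[[-0.2,0.012,0],[0,0,0],1],[[0,0,0],[0,0,0],1],[[0,0,0],[0,0,0],1],[[0,0,0],[0,0,0],1],[[0,0,0],[0,0,0],1]]}}

```text
clock: 17.98
eef_pos: [0.4967, -0.1234, 0.1525]
tool_rot: [0.707, 0.708, -0.0, -0.0]
ft_force: [0.3, -0.6, 0.1]
grip_width: 0.0855
grasp_force: 0.0
```

```bash
python3 look.py side scene wrist,w3.png| grep -E "^\[|lid|0.54|0.44"
```

```text
[ 0.4967 -0.1234  0.1525]
side lid 75 [267. 170.] mid [ 0.5943 -0.2139  0.0525] size [0.037 0.04  0.005]
side lid 77 [301. 174.] mid [ 0.497  -0.2349  0.0519] size [0.037 0.042 0.005]
side lid 91 [225. 207.] mid [0.6215 0.0521 0.0928] size [0.015 0.013 0.003]
side lid 293 [262. 290.] mid [0.4555 0.2194 0.0606] size [0.041 0.043 0.007]
side lid 396 [248. 315.] mid [0.4602 0.2825 0.0609] size [0.041 0.044 0.007]
side lid 460 [229. 346.] mid [0.4675 0.356  0.0613] size [0.04  0.041 0.007]
side white 109 [230. 125.] mid [ 0.8236 -0.4494  0.0656] size [0.057 0.038 0.009]
side white 489 [194. 329.] mid [0.5403 0.3476 0.0612] size [0.044 0.043 0.007]
scene lid 82 [363. 178.] mid [0.4732 0.3541 0.0609] size [0.042 0.04  0.006]
scene lid 81 [322. 181.] mid [0.4602 0.2168 0.0613] size [0.043 0.039 0.006]
scene lid 77 [341. 179.] mid [0.4662 0.28   0.0612] size [0.039 0.037 0.005]
scene lid 92 [183. 203.] mid [ 0.5022 -0.2386  0.0533] size [0.042 0.035 0.006]
scene lid 74 [132. 217.] mid [ 0.5931 -0.3758  0.0829] size [0.03  0.042 0.008]
scene lid 73 [268. 217.] mid [0.6325 0.0055 0.0608] size [0.034 0.034 0.004]
scene lid 116 [189. 220.] mid [ 0.5965 -0.2188  0.0535] size [0.042 0.037 0.007]
scene white 95 [256. 186.] mid [ 0.4415 -0.0007  0.0534] size [0.044 0.042 0.006]
scene white 124 [369. 191.] mid [0.5432 0.3451 0.0615] size [0.043 0.038 0.008]
wrist lid 2139 [446.  30.] mid [0.6337 0.0047 0.0609] size [0.037 0.036 0.005]
wrist lid 98 [336. 295.] mid [ 0.5806 -0.2261  0.0537] size [0.014 0.025 0.003]
wrist lid 1127 [255. 304.] mid [ 0.4989 -0.239   0.0539] size [0.041 0.041 0.004]
```

View pics/w3.png

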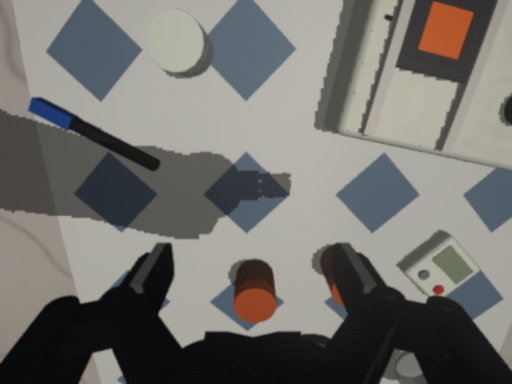

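Jar D is at px (255,304) with jar E behind the right finger at (336,290); there's 18 mm between the finger and E.

Request:
{"op": "apply_moves", "data": {"steps": [[[-0.19,0.01,0],[0,0,0],1],[[-0.19,0,0],[0,0,0],1],[[-0.19,0,0],[0,0,0],1],[[0,0,0.15],[0,0,0],1],[[0,0,0.2],[0,0,0],1],[[0,0,0.19],[0,0,0],1],[[0,0,0],[0,0,0],0],[[0,0,0],[0,0,0],0]]}}

```text
clock: 18.8
eef_pos: [0.4972, -0.2367, 0.043]
tool_rot: [0.707, 0.708, -0.001, -0.003]
ft_force: [0.9, -0.2, 0.1]
grip_width: 0.0639
grasp_force: 0.0
```

Request:
{"op": "apply_moves", "data": {"steps": [[[0,0,0],[0,0,0],0],[[0,0,0],[0,0,0],0],[[0,0,0],[0,0,0],0],[[0,0,0],[0,0,0],0],[[0,0,-0.1],[0,0,0],0],[[0,0,-0.2],[0,0,0],0],[[0,0,-0.15],[0,0,0],0],[[0,0,0],[0,0,0],0]]}}

```text
clock: 19.47
eef_pos: [0.5034, -0.2406, 0.1428]
tool_rot: [0.707, 0.707, 0.002, 0.007]
ft_force: [0.9, -1.6, 0.4]
grip_width: 0.0424
grasp_force: 61.0
```

Request:
{"op": "apply_moves", "data": {"steps": [[[0.185,0.012,0],[0,0,0],0],[[0.185,0.012,0],[0,0,0],0],[[0.185,0.012,0],[0,0,0],0],[[0.185,0.012,0],[0,0,0],0],[[0.185,0.012,0],[0,0,0],0],[[0.185,0.012,0],[0,0,0],0],[[0.185,0.012,0],[0,0,0],0],[[0.185,0.012,0],[0,0,0],0]]}}

```text
clock: 20.13
eef_pos: [0.5182, 0.0592, 0.1355]
tool_rot: [0.707, 0.707, 0.001, 0.001]
ft_force: [0.9, 0.5, -1.0]
grip_width: 0.0421
grasp_force: 61.0
```

Request:
{"op": "apply_moves", "data": {"steps": [[[0.185,0.012,0],[0,0,0],0],[[0.185,0.012,0],[0,0,0],0],[[0.185,0.012,0],[0,0,0],0],[[0.185,0.012,0],[0,0,0],0],[[0.185,0.012,0],[0,0,0],0],[[0.185,0.012,0],[0,0,0],0],[[0,0,0.1],[0,0,0],0],[[0,0,0],[0,0,0],0]]}}

```text
clock: 20.8
eef_pos: [0.5309, 0.2812, 0.1122]
tool_rot: [0.706, 0.709, -0.002, -0.0]
ft_force: [-1.0, -1.5, -1.7]
grip_width: 0.0418
grasp_force: 61.0
```

Request:
{"op": "apply_moves", "data": {"steps": [[[0,0,0],[0,0,0],0],[[0,0,0],[0,0,0],0],[[0,0,0],[0,0,0],0],[[0,0,0],[0,0,0],0],[[0,0,0],[0,0,0],0],[[0,0,0],[0,0,0],0],[[0,0,0],[0,0,0],0],[[0,0,0],[0,0,0],0]]}}

```text
clock: 21.47
eef_pos: [0.5327, 0.2792, 0.1149]
tool_rot: [0.707, 0.707, 0.0, 0.0]
ft_force: [1.2, 0.1, 0.2]
grip_width: 0.0423
grasp_force: 61.0
```

Request:
{"op": "apply_moves", "data": {"steps": [[[0.005,0.005,0.1],[0,0,0],0],[[0,0,0.1],[0,0,0],0],[[0,0,0.07],[0,0,0],0],[[0,0,0.04],[0,0,0],0],[[0,0,0],[0,0,0],0],[[0,0,0],[0,0,0],0],[[0,0,0],[0,0,0],0.62],[[0,0,0],[0,0,0],0.62]]}}

```text
clock: 22.13
eef_pos: [0.534, 0.2806, 0.0532]
tool_rot: [0.707, 0.707, 0.001, 0.0]
ft_force: [1.1, -0.2, 0.1]
grip_width: 0.053
grasp_force: 0.0
```

Request:
{"op": "apply_moves", "data": {"steps": [[[0,0,0],[0,0,0],0.62],[[0,0,-0.1],[0,0,0],0.62],[[0,0,-0.2],[0,0,0],0.62],[[0,0,-0.2],[0,0,0],0.62],[[-0.15,0.02,0],[0,0,0],1],[[-0.2,0.025,0],[0,0,0],1],[[-0.2,0.025,0],[0,0,0],1],[[-0.2,0.025,0],[0,0,0],1]]}}

```text
clock: 22.8
eef_pos: [0.5528, 0.1294, 0.153]
tool_rot: [0.707, 0.708, 0.0, 0.0]
ft_force: [0.4, -1.0, -0.4]
grip_width: 0.0858
grasp_force: 0.0
```

Request:
{"op": "apply_moves", "data": {"steps": [[[-0.2,0.022,0],[0,0,0],1],[[-0.2,0.022,0],[0,0,0],1],[[-0.2,0.022,0],[0,0,0],1],[[-0.2,0.022,0],[0,0,0],1],[[-0.2,0.022,0],[0,0,0],1],[[-0.2,0.022,0],[0,0,0],1],[[-0.2,0.022,0],[0,0,0],1],[[0,0,0],[0,0,0],1]]}}

```text
clock: 23.47
eef_pos: [0.5839, -0.1572, 0.1524]
tool_rot: [0.71, 0.704, -0.001, 0.002]
ft_force: [1.2, 1.6, 0.3]
grip_width: 0.0851
grasp_force: 0.0
```

```bash
python3 look.py side scene wrist,w4.png| grep -E "^\[|lid|0.54|0.44"
```

```text
[ 0.5839 -0.1572  0.1524]
side lid 76 [268. 170.] mid [ 0.5943 -0.215   0.0521] size [0.038 0.041 0.005]
side lid 93 [225. 207.] mid [0.6213 0.0513 0.0923] size [0.015 0.016 0.007]
side lid 291 [262. 290.] mid [0.4557 0.2185 0.0605] size [0.041 0.042 0.006]
side lid 329 [214. 303.] mid [0.531  0.2815 0.0611] size [0.04  0.042 0.006]
side lid 406 [248. 315.] mid [0.4602 0.2826 0.0607] size [0.041 0.043 0.006]
side lid 467 [229. 346.] mid [0.4676 0.3559 0.061 ] size [0.039 0.04  0.006]
side white 977 [109.  45.] mid [ 1.7875 -1.4311  0.0661] size [0.548 1.986 0.008]
side white 483 [194. 329.] mid [0.5403 0.3479 0.0612] size [0.043 0.042 0.007]
scene lid 80 [362. 178.] mid [0.4729 0.3529 0.0618] size [0.037 0.038 0.006]
scene lid 83 [322. 181.] mid [0.4602 0.2158 0.0609] size [0.043 0.04  0.005]
scene lid 181 [345. 185.] mid [0.5006 0.2809 0.0613] size [0.109 0.043 0.006]
scene lid 67 [132. 217.] mid [ 0.5885 -0.3714  0.0823] size [0.028 0.051 0.007]
scene lid 72 [268. 217.] mid [0.6318 0.0071 0.061 ] size [0.036 0.032 0.005]
scene lid 117 [189. 221.] mid [ 0.5984 -0.2188  0.0529] size [0.04  0.037 0.006]
scene white 96 [256. 186.] mid [ 0.4418 -0.0007  0.0533] size [0.043 0.041 0.006]
scene white 130 [368. 191.] mid [0.5445 0.3448 0.0612] size [0.04  0.039 0.006]
wrist lid 252 [329.   3.] mid [ 0.6316 -0.0101  0.0616] size [0.031 0.006 0.005]
wrist lid 1370 [266. 263.] mid [ 0.5952 -0.2188  0.0533] size [0.041 0.042 0.005]
```

Request:
{"op": "apply_moves", "data": {"steps": [[[-0.15,0.03,0],[0,0,0],1],[[-0.15,0.03,0],[0,0,0],1],[[0,0,0],[0,0,0],1],[[0,0,0.15],[0,0,0],1],[[0,0,0.2],[0,0,0],1],[[0,0,0.19],[0,0,0],1],[[0,0,0],[0,0,0],0],[[0,0,0],[0,0,0],0]]}}

```text
clock: 24.28
eef_pos: [0.5933, -0.207, 0.0425]
tool_rot: [0.706, 0.708, -0.001, -0.003]
ft_force: [-0.5, 0.4, 0.2]
grip_width: 0.0641
grasp_force: 0.0
```

Request:
{"op": "apply_moves", "data": {"steps": [[[0,0,0],[0,0,0],0],[[0,0,0],[0,0,0],0],[[0,0,0],[0,0,0],0],[[0,0,0],[0,0,0],0],[[0,0,-0.1],[0,0,0],0],[[0,0,-0.2],[0,0,0],0],[[0,0,-0.2],[0,0,0],0],[[0,0,0],[0,0,0],0]]}}

```text
clock: 24.95
eef_pos: [0.6004, -0.2115, 0.1552]
tool_rot: [0.707, 0.707, 0.004, 0.008]
ft_force: [1.4, -0.8, 0.9]
grip_width: 0.0419
grasp_force: 60.9
```

Request:
{"op": "apply_moves", "data": {"steps": [[[0.15,-0.06,0],[0,0,0],0],[[0.19,-0.06,0],[0,0,0],0],[[0.19,-0.06,0],[0,0,0],0],[[0.19,-0.06,0],[0,0,0],0],[[0.19,-0.06,0],[0,0,0],0],[[0.19,-0.06,0],[0,0,0],0],[[0.19,0,0],[0,0,0],0],[[0.19,0,0],[0,0,0],0]]}}

```text
clock: 25.62
eef_pos: [0.5228, 0.0879, 0.1459]
tool_rot: [0.707, 0.707, 0.001, 0.001]
ft_force: [1.5, -0.1, -0.9]
grip_width: 0.0417
grasp_force: 61.0
```

Request:
{"op": "apply_moves", "data": {"steps": [[[0.19,0,0],[0,0,0],0],[[0.19,0,0],[0,0,0],0],[[0.19,0,0],[0,0,0],0],[[0.08,0,0],[0,0,0],0],[[0,0,0.1],[0,0,0],0],[[0,0,0.1],[0,0,0],0],[[0,0,0],[0,0,0],0],[[0,0,0],[0,0,0],0]]}}

```text
clock: 26.28
eef_pos: [0.5226, 0.2161, 0.1043]
tool_rot: [0.707, 0.707, -0.001, -0.0]
ft_force: [-0.3, -0.3, -0.9]
grip_width: 0.0417
grasp_force: 61.0
```

```bash
python3 - <<'E'
from h import *
o=bot.get_obs();print(o['eef_pos'])
p,d,c=snap('scene'); P=cloud(d,c); hsv=cv2.cvtColor(p,cv2.COLOR_RGB2HSV); H,S,V=[hsv[...,i].astype(int) for i in range(3)]
m=((H<16)|(H>170))&(S>120)&(P[...,2]>.066)&(P[...,2]<.13)&(P[...,1]>.15)&(P[...,1]<.3)&(P[...,0]>.4)&(P[...,0]<.6)
Q=P[m];print(len(Q),Q.min(0),Q.max(0))
cv2.imwrite('pics/s5.png',cv2.resize(p[130:230,280:410,::-1],None,fx=5,fy=5))
E
```

```text
[0.52255574 0.21607779 0.10431438]
125 [0.50025709 0.18450739 0.06619119] [0.55754955 0.2239593  0.12177076]
```

View pics/s5.png

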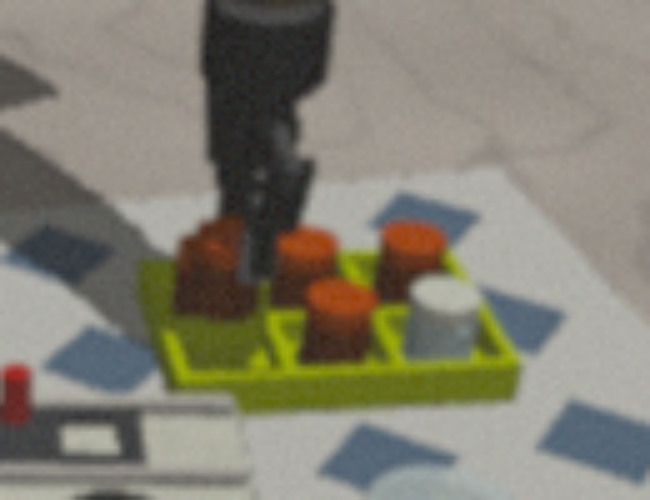

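The held jar sits about 1 cm off-centre in the pads (its body spans px 175–255 in the crop). Shift to suit and lower it partway.

Request:
{"op": "apply_moves", "data": {"steps": [[[0.027,0.02,0],[0,0,0],0],[[0,0,0.07],[0,0,0],0],[[0,0,0.05],[0,0,0],0],[[0,0,0],[0,0,0],0],[[0,0,0],[0,0,0],0],[[0,0,0],[0,0,0],0],[[0,0,0],[0,0,0],0],[[0,0,0],[0,0,0],0]]}}

```text
clock: 27.0
eef_pos: [0.5278, 0.2219, 0.0814]
tool_rot: [0.707, 0.707, 0.001, 0.0]
ft_force: [-0.4, 0.4, -0.2]
grip_width: 0.0414
grasp_force: 61.0
```

```bash
python3 - <<'E'
from h import *
o=bot.get_obs();print(o['eef_pos'])
p,d,c=snap('side')
cv2.imwrite('pics/s6.png',cv2.resize(p[240:350,180:310,::-1],None,fx=5,fy=5))
E
```

```text
[0.52784755 0.22192147 0.08142097]
```

View pics/s6.png

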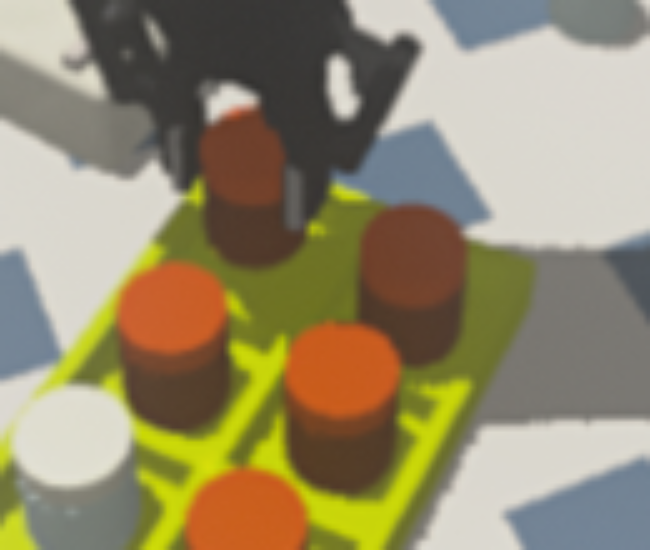

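The jar leans only a little and sits over the empty cell. Lower the rest.

Request:
{"op": "apply_moves", "data": {"steps": [[[0,0,0.05],[0,0,0],0],[[0,0,0.04],[0,0,0],0],[[0,0,0.03],[0,0,0],0],[[0,0,0],[0,0,0],0],[[0,0,0],[0,0,0],0],[[0,0,0],[0,0,0],0],[[0,0,0],[0,0,0],0],[[0,0,0],[0,0,0],0]]}}

```text
clock: 27.72
eef_pos: [0.5273, 0.2217, 0.0563]
tool_rot: [0.707, 0.707, -0.0, -0.0]
ft_force: [-0.2, 1.7, 0.1]
grip_width: 0.0417
grasp_force: 62.3
```

Request:
{"op": "apply_moves", "data": {"steps": [[[0,0,0.015],[0,0,0],0],[[0,0,0],[0,0,0],0],[[0,0,0],[0,0,0],0.6],[[0,0,0],[0,0,0],0.62],[[0,0,0],[0,0,0],0.62],[[0,0,-0.1],[0,0,0],0.62],[[0,0,-0.2],[0,0,0],0.62],[[0,0,-0.2],[0,0,0],0.62]]}}

```text
clock: 28.38
eef_pos: [0.5257, 0.2211, 0.1525]
tool_rot: [0.707, 0.707, -0.003, -0.001]
ft_force: [1.0, 0.4, -0.1]
grip_width: 0.0532
grasp_force: 0.0
```

Request:
{"op": "apply_moves", "data": {"steps": [[[-0.2,0,-0.02],[0,0,0],1],[[-0.2,0,-0.02],[0,0,0],1],[[-0.2,0,-0.02],[0,0,0],1],[[-0.2,0,-0.02],[0,0,0],1],[[-0.2,0.01,-0.02],[0,0,0],1],[[-0.2,0.01,-0.02],[0,0,0],1],[[-0.2,0.01,-0.02],[0,0,0],1],[[-0.2,0.01,-0.02],[0,0,0],1]]}}

```text
clock: 29.05
eef_pos: [0.5351, -0.1001, 0.1856]
tool_rot: [0.707, 0.707, -0.0, -0.0]
ft_force: [0.4, 0.4, 0.2]
grip_width: 0.0856
grasp_force: 0.0
```

```bash
python3 look.py side,s7.png scene| grep -E "^\[|lid|0.54|0.44"; python3 - <<'E'
from h import *
p=cv2.imread('pics/s7.png'); cv2.imwrite('pics/s7c.png',cv2.resize(p[200:370,150:350],None,fx=3,fy=3))
E
```

```text
[ 0.5351 -0.1001  0.1856]
side lid 93 [225. 207.] mid [0.6214 0.0524 0.0913] size [0.014 0.014 0.005]
side lid 257 [230. 277.] mid [0.5272 0.2133 0.0609] size [0.041 0.04  0.006]
side lid 291 [262. 290.] mid [0.4556 0.2179 0.0605] size [0.041 0.043 0.006]
side lid 337 [214. 302.] mid [0.531  0.2816 0.0613] size [0.039 0.042 0.007]
side lid 413 [248. 316.] mid [0.4602 0.2822 0.061 ] size [0.041 0.044 0.006]
side lid 468 [229. 346.] mid [0.4675 0.3561 0.0616] size [0.04  0.04  0.008]
side white 477 [194. 329.] mid [0.5405 0.3468 0.0612] size [0.044 0.043 0.007]
scene lid 81 [362. 178.] mid [0.4724 0.353  0.0617] size [0.041 0.037 0.007]
scene lid 80 [322. 181.] mid [0.4607 0.216  0.0614] size [0.039 0.039 0.006]
scene lid 179 [345. 186.] mid [0.5017 0.282  0.0613] size [0.109 0.044 0.006]
scene lid 97 [326. 192.] mid [0.533  0.2096 0.0614] size [0.043 0.04  0.005]
scene lid 63 [131. 217.] mid [ 0.588  -0.3732  0.0841] size [0.015 0.026 0.009]
scene lid 76 [268. 217.] mid [0.6329 0.0059 0.0604] size [0.035 0.035 0.005]
scene white 97 [256. 186.] mid [ 0.4432 -0.0007  0.0535] size [0.043 0.041 0.007]
scene white 127 [368. 191.] mid [0.543  0.3463 0.0615] size [0.043 0.04  0.006]
```

View pics/s7c.png

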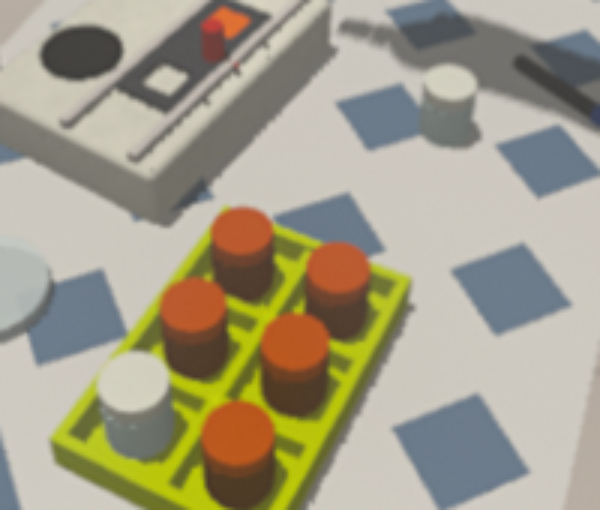

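All five amber jars stand upright in their own cells (lids at px (243,232), (338,270), (193,305), (295,343), (237,435)). Now look at the cap.

Request:
{"op": "apply_moves", "data": {"steps": [[[-0.15,0.035,-0.06],[0,0,0],1],[[-0.15,0.035,-0.06],[0,0,0],1],[[-0.15,0.035,-0.06],[0,0,0],1],[[-0.15,0.035,-0.06],[0,0,0],1],[[-0.1,0.035,0],[0,0,0],1],[[0,0,0],[0,0,0],1],[[0,0,0],[0,0,0],1],[[0,0,0],[0,0,0],1]]}}

```text
clock: 29.82
eef_pos: [0.57, -0.2372, 0.2327]
tool_rot: [0.707, 0.707, -0.0, -0.001]
ft_force: [-0.1, 0.3, 0.1]
grip_width: 0.085
grasp_force: 0.0
```

```bash
python3 - <<'E'
from h import *
o=bot.get_obs();print(o['eef_pos'],o['joint_pos'].round(3))
p,d,c=snap('wrist'); P=cloud(d,c); hsv=cv2.cvtColor(p,cv2.COLOR_RGB2HSV); H,S,V=[hsv[...,i].astype(int) for i in range(3)]
m=(H>100)&(H<128)&(S>110)&(P[...,2]>.108)&(P[...,2]<.125)
nn,lab,st,ce=cv2.connectedComponentsWithStats(m.astype(np.uint8)); i=1+st[1:,4].argmax()
Q=P[lab==i]; print(st[i],ce[i],(Q.min(0)+Q.max(0))/2,np.ptp(Q,0))
mid=(Q.min(0)+Q.max(0))/2
r=np.hypot(P[...,0]-mid[0],P[...,1]-mid[1])
for nme,mm in (('capline',(S<90)&(V>120)&(r<.02)&(P[...,2]>.11)),('shoulder',(S<90)&(V>120)&(r<.04)&(P[...,2]>.065)&(P[...,2]<.09))):
    W=P[mm]; 
    if len(W): w=W.mean(0)-mid; print(nme,len(W),W.mean(0),np.arctan2(w[1],w[0]))
u,v=ce[i].astype(int); a,b=max(v-60,0),max(u-60,0)
cv2.imwrite('pics/w8.png',cv2.resize(p[a:a+130,b:b+130,::-1],None,fx=4,fy=4))
p,d,c=snap('scene'); P=cloud(d,c); hsv=cv2.cvtColor(p,cv2.COLOR_RGB2HSV); H,S,V=[hsv[...,i].astype(int) for i in range(3)]
m=(H>100)&(H<128)&(S>110)&(P[...,2]>.111)&(P[...,2]<.125)&(P[...,0]<.7)&(P[...,1]>-.45)&(P[...,1]<-.3)
Q=P[m]; print((Q.min(0)+Q.max(0))/2)
E
```

```text
[ 0.57000432 -0.23719911  0.23271604] [-3.950e-01  4.870e-01  3.230e-01  1.409e+00  1.000e-03  1.176e+00]
[ 235  289   40   37 1058] [255.38374291 307.19187146] [ 0.57176808 -0.37477062  0.11343976] [0.04248615 0.04374881 0.01077229]
capline 77 [ 0.56079506 -0.37674359  0.11724251] -2.9636913716060285
shoulder 72 [ 0.56764929 -0.36490254  0.07801791] 1.966199705836439
[ 0.5739172  -0.37323591  0.11493182]
```

View pics/w8.png

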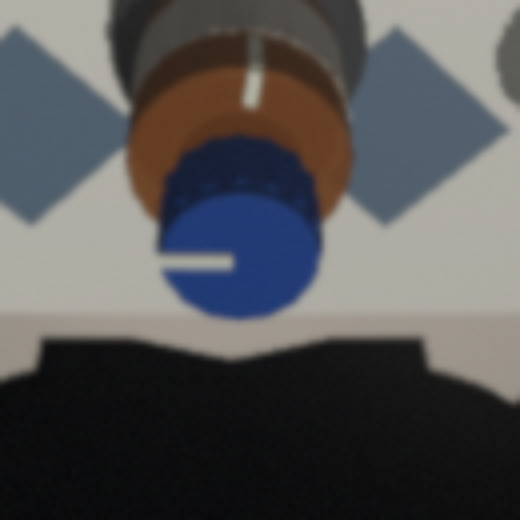

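The cap's white line points to -x (px (158–235,262)) and the shoulder mark points to about +y (px (252,90)), so roughly 1.75 rad of clockwise turn is needed; joint 6 has enough range for one grip.

Request:
{"op": "apply_moves", "data": {"steps": [[[-0.17,0.004,0],[0,0,0],1],[[-0.17,0.004,0],[0,0,0],1],[[-0.17,0.004,0],[0,0,0],1],[[-0.17,0.003,0],[0,0,0],1],[[0,0,0.1],[0,0,0],1],[[0,0,0.15],[0,0,0],1],[[0,0,0.15],[0,0,0],1],[[0,0,0],[0,0,0],1]]}}

```text
clock: 30.58
eef_pos: [0.5698, -0.3708, 0.146]
tool_rot: [0.707, 0.707, -0.001, -0.007]
ft_force: [-1.2, 1.3, -1.8]
grip_width: 0.0853
grasp_force: 0.0
```

```bash
python3 -c "
from h import *
o=bot.get_obs();print(o['eef_pos'],o['joint_pos'].round(3),o['ft_force'])"
```

```text
[ 0.56982649 -0.37077726  0.14600524] [-0.577  0.667  0.403  1.321  0.     0.993] [-1.18454117  1.31263456 -1.84309422]
```

Request:
{"op": "apply_moves", "data": {"steps": [[[-0.017,0.013,0],[0,0,0],1],[[0,0,0.09],[0,0,0],1],[[0,0,0.09],[0,0,0],1],[[0,0,0],[0,0,0],1],[[0,0,0],[0,0,0],1],[[0,0,0],[0,0,0],1],[[0,0,0],[0,0,0],1],[[0,0,0],[0,0,0],1]]}}

```text
clock: 31.25
eef_pos: [0.577, -0.3781, 0.1198]
tool_rot: [0.707, 0.707, 0.0, 0.002]
ft_force: [0.1, -0.9, -0.5]
grip_width: 0.0856
grasp_force: 0.0
```

Request:
{"op": "apply_moves", "data": {"steps": [[[0.017,-0.02,0.05],[0,0,0],1],[[0,0,0],[0,0,0],1],[[0,0,0],[0,0,0],1],[[0,0,0],[0,0,0],0],[[0,0,0],[0,0,0],0],[[0,0,0],[0,0,0],0],[[0,0,0],[0,0,0],0],[[0,0,0],[0,0,0],0]]}}

```text
clock: 31.92
eef_pos: [0.5719, -0.3745, 0.1086]
tool_rot: [0.707, 0.707, -0.0, 0.0]
ft_force: [-0.4, 0.2, 3.8]
grip_width: 0.0422
grasp_force: 61.9
```

```bash
python3 -c "
from h import *
o=bot.get_obs();print(o['eef_pos'],o['joint_pos'].round(3),o['ft_force'],o['ft_torque'],o['grip_width'],o['grasp_force'])"
```

```text
[ 0.57190822 -0.37445975  0.10859622] [-0.58   0.687  0.339  1.223 -0.     0.991] [-0.40193258  0.24656989  3.81513199] [ 0.13360879  0.47432246 -0.06572281] 0.04221762105843423 61.89871072769165
```

Request:
{"op": "apply_moves", "data": {"steps": [[[0,0,0],[0,0,0.035],0],[[0,0,0],[0,0,0.035],0],[[0,0,0],[0,0,0.035],0],[[0,0,0],[0,0,0.035],0],[[0,0,0],[0,0,0.035],0],[[0,0,0],[0,0,0.035],0],[[0,0,0],[0,0,0.035],0],[[0,0,0],[0,0,0.035],0]]}}

```text
clock: 32.58
eef_pos: [0.573, -0.3749, 0.1086]
tool_rot: [0.942, 0.336, 0.001, 0.001]
ft_force: [1.2, -0.8, 1.1]
grip_width: 0.0418
grasp_force: 62.1
```

```bash
python3 -c "
from h import *
o=bot.get_obs();print(o['eef_pos'],o['joint_pos'].round(3),o['ft_force'],o['ft_torque'],o['grip_width'],o['grasp_force'])"
```

```text
[ 0.57296811 -0.37489578  0.10860655] [-0.579  0.687  0.34   1.221 -0.     1.876] [ 1.18220708 -0.76414092  1.05912839] [-0.15325666 -0.12612319  0.05895434] 0.041817148399461025 62.09219455718994
```

Request:
{"op": "apply_moves", "data": {"steps": [[[0,0,0],[0,0,0.03],0],[[0,0,0],[0,0,0.03],0],[[0,0,0],[0,0,0.03],0],[[0,0,0],[0,0,0.03],0],[[0,0,0],[0,0,0.03],0],[[0,0,0],[0,0,0.03],0],[[0,0,0],[0,0,0],0],[[0,0,0],[0,0,0],0]]}}

```text
clock: 33.25
eef_pos: [0.5733, -0.3756, 0.1086]
tool_rot: [0.998, 0.064, 0.001, 0.001]
ft_force: [3.9, -4.1, 1.5]
grip_width: 0.0423
grasp_force: 62.0
```

```bash
python3 -c "
from h import *
o=bot.get_obs();print(o['eef_pos'],o['joint_pos'].round(3),o['ft_force'],o['ft_torque'],o['grip_width'],o['grasp_force'])"
```

```text
[ 0.57326322 -0.37556849  0.10861465] [-5.800e-01  6.870e-01  3.400e-01  1.220e+00 -1.000e-03  2.434e+00] [ 3.93118076 -4.10799515  1.492631  ] [-0.73446146 -0.65053501 -0.10535527] 0.042317907699938526 62.03053057193756
```

Request:
{"op": "apply_moves", "data": {"steps": [[[0,0,0],[0,0,0.01],0],[[0,0,0],[0,0,0.01],0],[[0,0,0],[0,0,0.01],0],[[0,0,0],[0,0,0.01],0],[[0,0,0],[0,0,0.01],0],[[0,0,0],[0,0,0.01],0],[[0,0,0],[0,0,0.01],0],[[0,0,0],[0,0,0],0]]}}

```text
clock: 33.92
eef_pos: [0.5733, -0.3759, 0.1086]
tool_rot: [0.999, -0.047, 0.002, 0.002]
ft_force: [3.3, -4.7, 2.3]
grip_width: 0.0425
grasp_force: 62.0
```

```bash
python3 -c "
from h import *
o=bot.get_obs();print(o['eef_pos'],o['joint_pos'].round(3),o['ft_force'],o['ft_torque'],o['grip_width'],o['grasp_force'])"
```

```text
[ 0.57327834 -0.37586685  0.10863672] [-5.800e-01  6.870e-01  3.400e-01  1.219e+00 -1.000e-03  2.655e+00] [ 3.3407927  -4.73892089  2.30337081] [-0.93975478 -0.58467158 -0.04342721] 0.04245027053240394 62.04131305217743
```

Request:
{"op": "apply_moves", "data": {"steps": [[[0,0,0],[0,0,0.01],0],[[0,0,0],[0,0,0.01],0],[[0,0,0],[0,0,0.01],0],[[0,0,0],[0,0,0.01],0],[[0,0,0],[0,0,0.01],0],[[0,0,0],[0,0,0.01],0],[[0,0,0],[0,0,0],0],[[0,0,0],[0,0,0],0]]}}

```text
clock: 34.58
eef_pos: [0.575, -0.3766, 0.1086]
tool_rot: [0.991, -0.137, 0.003, 0.003]
ft_force: [6.8, -8.5, -2.5]
grip_width: 0.0421
grasp_force: 63.3
```

```bash
python3 -c "
from h import *
o=bot.get_obs();print(o['eef_pos'],o['joint_pos'].round(3),o['ft_force'],o['ft_torque'],o['grip_width'],o['grasp_force'])"
```

```text
[ 0.57498414 -0.37659823  0.10861369] [-5.790e-01  6.880e-01  3.420e-01  1.216e+00 -2.000e-03  2.837e+00] [ 6.82980533 -8.50502837 -2.46867745] [-1.63502319 -1.52080306  1.97859919] 0.042131946934049196 63.31753134727478
```

The torque rose to 2 N m after 1.85 rad, so the cap is at its stop. Release, lift and turn back.

Request:
{"op": "apply_moves", "data": {"steps": [[[0,0,0],[0,0,0],1],[[0,0,0],[0,0,0],1],[[0,0,0],[0,0,0],1],[[0,0,0],[0,0,0],1],[[0,0,0],[0,0,0],1],[[0,0,-0.15],[0,0,0],1],[[0,0,-0.2],[0,0,0],1],[[0,0,-0.2],[0,0,0],1]]}}

```text
clock: 35.25
eef_pos: [0.5707, -0.3733, 0.2171]
tool_rot: [0.99, -0.141, -0.002, -0.001]
ft_force: [1.0, -1.1, 0.5]
grip_width: 0.0855
grasp_force: 0.0
```

Request:
{"op": "apply_moves", "data": {"steps": [[[0,0,0],[0,0,-0.0367],1],[[0,0,0],[0,0,-0.0367],1],[[0,0,0],[0,0,-0.0367],1],[[0,0,0],[0,0,-0.0367],1],[[0,0,0],[0,0,-0.0367],1],[[0,0,0],[0,0,-0.0367],1],[[0,0,0],[0,0,-0.0367],1],[[0,0,0],[0,0,-0.0367],1]]}}

```text
clock: 35.92
eef_pos: [0.5717, -0.374, 0.2176]
tool_rot: [0.948, 0.317, -0.0, -0.0]
ft_force: [-0.0, 0.1, 0.7]
grip_width: 0.0851
grasp_force: 0.0
```

Request:
{"op": "apply_moves", "data": {"steps": [[[0,0,0],[0,0,-0.0367],1],[[0,0,0],[0,0,-0.0367],1],[[0,0,0],[0,0,-0.0367],1],[[0,0,0],[0,0,-0.0367],1],[[0,0,0],[0,0,-0.0367],1],[[0,0,0],[0,0,-0.0367],1],[[0,0,0],[0,0,-0.0367],1],[[0,0,0],[0,0,-0.0367],1]]}}

```text
clock: 36.58
eef_pos: [0.5718, -0.3739, 0.2176]
tool_rot: [0.708, 0.706, -0.0, -0.0]
ft_force: [0.2, -1.1, -0.8]
grip_width: 0.0854
grasp_force: 0.0
```

Request:
{"op": "apply_moves", "data": {"steps": [[[0.15,0,0],[0,0,0],1],[[0.2,0,0],[0,0,0],1],[[0.2,0,0],[0,0,0],1],[[0.15,0,0],[0,0,0],1],[[0,0,0],[0,0,0],1],[[0,0,0],[0,0,0],1],[[0,0,0],[0,0,0],1],[[0,0,0],[0,0,0],1]]}}

```text
clock: 37.25
eef_pos: [0.5732, -0.2352, 0.2177]
tool_rot: [0.711, 0.704, -0.0, 0.0]
ft_force: [0.1, -0.0, 0.1]
grip_width: 0.0856
grasp_force: 0.0
```

```bash
python3 - <<'E'
from h import *
o=bot.get_obs();print(o['eef_pos'],o['joint_pos'].round(3))
p,d,c=snap('wrist'); hsv=cv2.cvtColor(p,cv2.COLOR_RGB2HSV)
cv2.imwrite('pics/w9.png',cv2.resize(p[230:350,190:320,::-1],None,fx=4,fy=4))
E
```

```text
[ 0.57318033 -0.23519739  0.21767713] [-0.389  0.495  0.296  1.372 -0.     1.191]
```

View pics/w9.png

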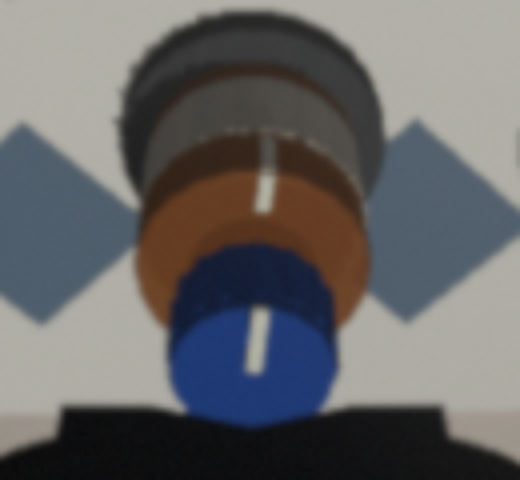

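The white line on the cap (px (257,340)) lines up with the shoulder mark (px (265,190)): tight. Now the last shutter click.

Request:
{"op": "apply_moves", "data": {"steps": [[[0.179,0.032,0],[0,0,0],1],[[0.179,0.032,0],[0,0,0],1],[[0.179,0.032,0],[0,0,0],1],[[0.179,0.032,0],[0,0,0],1],[[0.179,0.032,0],[0,0,0],1],[[0.179,0.032,0],[0,0,0],1],[[0.179,0.032,0],[0,0,0],1],[[0.179,0.032,0],[0,0,0],1]]}}

```text
clock: 37.97
eef_pos: [0.6275, 0.052, 0.2175]
tool_rot: [0.711, 0.703, -0.0, 0.0]
ft_force: [0.3, 0.5, 1.0]
grip_width: 0.0858
grasp_force: 0.0
```

Request:
{"op": "apply_moves", "data": {"steps": [[[0,0,0.15],[0,0,0],1],[[0,0,0.2],[0,0,0],1],[[0,0,0.1],[0,0,0],1],[[0,0,0],[0,0,0],1],[[0,0,0],[0,0,0],1],[[0,0,0],[0,0,0],1],[[0,0,0],[0,0,0],1],[[0,0,0],[0,0,0],1]]}}

```text
clock: 38.63
eef_pos: [0.6286, 0.0513, 0.1302]
tool_rot: [0.711, 0.704, 0.002, 0.001]
ft_force: [0.7, -0.7, -0.2]
grip_width: 0.0851
grasp_force: 0.0
```

```bash
python3 look.py side scene| grep -E "^\[|lid|0.54|0.44"
```

```text
[0.6286 0.0513 0.1302]
side lid 76 [226. 207.] mid [0.6303 0.02   0.0746] size [0.034 0.065 0.037]
side lid 259 [230. 277.] mid [0.5276 0.2138 0.0612] size [0.041 0.04  0.006]
side lid 304 [262. 290.] mid [0.4554 0.2182 0.0606] size [0.04  0.042 0.006]
side lid 339 [214. 302.] mid [0.5311 0.2817 0.0611] size [0.041 0.042 0.006]
side lid 409 [248. 315.] mid [0.4601 0.2829 0.0605] size [0.04  0.042 0.006]
side lid 468 [229. 346.] mid [0.4677 0.3559 0.0611] size [0.04  0.04  0.007]
side white 480 [194. 329.] mid [0.5405 0.3473 0.0609] size [0.044 0.043 0.007]
scene lid 83 [363. 179.] mid [0.4748 0.3526 0.0619] size [0.042 0.037 0.006]
scene lid 84 [322. 181.] mid [0.4605 0.2156 0.0615] size [0.039 0.039 0.007]
scene lid 76 [341. 179.] mid [0.4653 0.2811 0.0613] size [0.041 0.036 0.006]
scene lid 99 [348. 190.] mid [0.5349 0.2817 0.0609] size [0.042 0.043 0.006]
scene lid 98 [326. 192.] mid [0.5319 0.2089 0.0619] size [0.04  0.039 0.006]
scene lid 72 [131. 217.] mid [ 0.5912 -0.3778  0.0828] size [0.026 0.041 0.008]
scene lid 79 [268. 217.] mid [0.633  0.0063 0.061 ] size [0.035 0.035 0.005]
scene white 125 [369. 191.] mid [0.5432 0.3454 0.0617] size [0.04  0.039 0.007]
```

Request:
{"op": "apply_moves", "data": {"steps": [[[0,-0.025,0.1],[0,0,0],1],[[0,0,0.1],[0,0,0],1],[[0,0,0],[0,0,0],1],[[0,0,0],[0,0,0],0],[[0,0,0],[0,0,0],0],[[0,0,0],[0,0,0],0],[[0,0,0],[0,0,0],0],[[0,0,0],[0,0,0],0]]}}

```text
clock: 39.4
eef_pos: [0.6228, 0.0518, 0.0889]
tool_rot: [0.71, 0.704, 0.001, 0.001]
ft_force: [0.4, -0.2, -0.0]
grip_width: 0.0254
grasp_force: 0.0
```

Request:
{"op": "apply_moves", "data": {"steps": [[[0,0,0],[0,0,0],0],[[0,0,0],[0,0,0],0],[[0,0,0],[0,0,0],0],[[0,0,0],[0,0,0],0],[[0,0,0],[0,0,0],0],[[0,0,0],[0,0,0],0],[[0,0,0],[0,0,0],0],[[0,0,0],[0,0,0],0]]}}

```text
clock: 40.07
eef_pos: [0.6244, 0.0518, 0.0891]
tool_rot: [0.71, 0.704, 0.002, 0.002]
ft_force: [5.8, -0.9, 1.1]
grip_width: 0.0157
grasp_force: 58.6
```

Request:
{"op": "apply_moves", "data": {"steps": [[[0.03,0.005,0],[0,0,0],0],[[0.03,0.005,0],[0,0,0],0],[[0.03,0.005,0],[0,0,0],0],[[0.03,0.006,0],[0,0,0],0],[[0.03,0.005,0],[0,0,0],0],[[0.03,0.005,0],[0,0,0],0],[[0.028,0.005,0],[0,0,0],0],[[0,0,0],[0,0,0],0]]}}

```text
clock: 40.73
eef_pos: [0.6319, 0.0914, 0.0891]
tool_rot: [0.711, 0.703, 0.001, 0.003]
ft_force: [5.3, -3.2, 3.2]
grip_width: 0.0158
grasp_force: 60.8
```

Request:
{"op": "apply_moves", "data": {"steps": [[[0,0,0],[0,0,0],1],[[0,0,0],[0,0,0],1],[[0,0,0],[0,0,0],1],[[0,0,0],[0,0,0],1],[[0,0,0],[0,0,0],1],[[0,0,-0.15],[0,0,0],1],[[0,0,-0.2],[0,0,0],1],[[0,0,-0.2],[0,0,0],1]]}}

```text
clock: 41.4
eef_pos: [0.628, 0.0934, 0.1972]
tool_rot: [0.71, 0.704, -0.002, -0.001]
ft_force: [1.4, -0.2, 0.3]
grip_width: 0.0852
grasp_force: 0.0
```

Request:
{"op": "apply_moves", "data": {"steps": [[[-0.15,-0.05,-0.05],[0,0,0],1],[[-0.2,-0.05,-0.05],[0,0,0],1],[[-0.2,-0.05,-0.05],[0,0,0],1],[[-0.2,-0.05,-0.05],[0,0,0],1],[[0,0,0],[0,0,0],1],[[0,0,0],[0,0,0],1],[[0,0,0],[0,0,0],1],[[0,0,0],[0,0,0],1]]}}

```text
clock: 42.07
eef_pos: [0.5887, -0.0531, 0.2366]
tool_rot: [0.71, 0.704, -0.0, -0.001]
ft_force: [-0.2, 1.0, 0.3]
grip_width: 0.0852
grasp_force: 0.0
```

```bash
python3 look.py side,s9.png wrist| grep -E "^\[|lid|0.54|0.44"; python3 - <<'E'
from h import *
p=cv2.imread('pics/s9.png'); cv2.imwrite('pics/s9c.png',cv2.resize(p[150:380,130:380],None,fx=2.5,fy=2.5))
E
```

```text
[ 0.5887 -0.0531  0.2366]
side lid 109 [215. 216.] mid [0.6298 0.0918 0.0913] size [0.016 0.014 0.004]
side lid 254 [230. 277.] mid [0.5277 0.2133 0.0607] size [0.041 0.04  0.007]
side lid 291 [262. 290.] mid [0.4555 0.2182 0.0607] size [0.041 0.042 0.006]
side lid 338 [214. 303.] mid [0.531  0.2808 0.0615] size [0.04  0.043 0.007]
side lid 408 [248. 315.] mid [0.4604 0.2832 0.0611] size [0.04  0.042 0.007]
side lid 468 [229. 346.] mid [0.4676 0.3554 0.0615] size [0.04  0.041 0.007]
side white 481 [194. 329.] mid [0.5404 0.3475 0.0612] size [0.044 0.043 0.007]
wrist lid 354 [302.  21.] mid [0.6321 0.0895 0.0931] size [0.017 0.017 0.006]
wrist lid 1039 [304.  78.] mid [0.6409 0.0457 0.0609] size [0.036 0.035 0.005]
```

View pics/s9c.png

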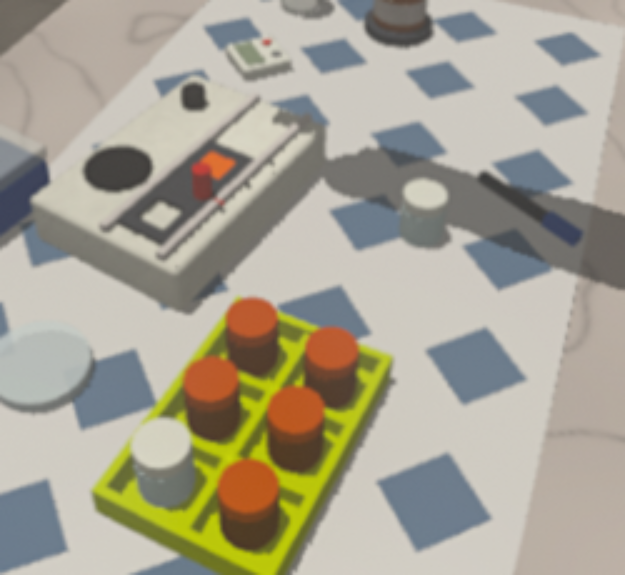

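The knob is at about (0.632, 0.091), where the last stop should be. The jars are standing, the clear jars haven't moved and the gripper is clear. Hand in.

```bash
python3 -c "
from workcell import bot
print(bot.job_done())"
```

```text
the job is handed in; nothing more can be done
None
```

I moved the shutter to dark, stood all five amber jars upright in their own crate cells, tightened the cap until it hit its stop with the marks aligned, then moved the shutter to the orange filter. The two clear jars stayed where they were, and the job was handed in at about 42 s.

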